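# Clamp a glass measuring cell with a swing strap and thumbscrew

### The job

The glass measuring cell is already standing in the photometer's pocket: swing the clamp strap over it until the strap meets its stop, then tighten the knurled thumbscrew on the strap until its rubber foot seats and grips the cell firmly. Feel for the screw stiffening and stop once it is firm: overtightening cracks the glass. Let go, leaving the cell in its pocket and the other things on the table where they are.

Things in the scene. Friction and masses are not known exactly. Their poses are not given: they have to be found in the camera images.
- pocket (a point): Centre of the pocket's floor on the photometer deck, a fixed grey plate 230 x 220 x 12 mm; 12 mm above the table. Its z is up, its x points to the strap's pivot post, 85 mm away. The pocket is 38 mm square, walls 14 mm high. Black housings, tops 46 mm above the table, stand on its +y and -y sides; a 10 mm stop pin, 86 mm above the table, stands at x 47, y 21 mm.
- cell_top (a point): Centre of the top face of the measuring cell, 58 mm above the table. The cell is a glass block with steel ends, 36 x 36 x 46 mm tall, loose in the pocket with 1 mm play all round. A spare cell of the same shape stands outside the pocket: leave it.
- cell: The measuring cell (0.22 kg), origin at the centre of its underside, z up. Once the screw's foot bears on it, the screw's torque rises above its free-running value by about 0.2 N m per rad of turn: a rise of 0.075 N m (25 N on the cell) just holds it firmly, a rise of 0.12 to 0.15 N m is right, and a rise of 0.21 N m (70 N) cracks the glass.
- strap: Clamp strap, aluminium bar 24 mm wide, 10 mm thick, 85 mm from pivot axis to screw axis. Origin on the upright pivot axis at the strap's underside, 82 mm above the table; its -x points along the strap to the screw. It swings level, closes clockwise seen from above (starts 0.6 to 1.2 rad open), stops with the screw exactly over the pocket's centre and stays where left; moving it takes about 2 N at the screw.
- strap_end (a point): Point on the screw axis at the strap's top face, 92 mm above the table. The screw tightens clockwise seen from above; its friction is a steady 0.28 N m, which keeps its angle when let go; judge its torque while creeping forward, as a pause or rebound hides it. Under the strap the screw carries a rubber foot disc, 24 mm diameter, which starts 1 to 8 mm above the cell's top (not given); it does not turn.
- knob (a point): Point on the screw axis 128 mm above the table, carried by the strap (does not sink with the screw). It marks the knurled steel head, a cylinder 30 mm in diameter, 24 mm high; the head's centre starts within 4 mm above or below it. The head sinks 3 mm per rad of tightening: follow it down or let it slide in the fingers. About 0.8 to 3.5 rad are needed in all, so regrasp.
Things that resemble listed ones, but are neither listed nor needed, are in the scene too. What is shaped like the cell but green, purple or red is not meant.

How it is judged:
On the way, in this order (a step that is already met when the one before it is completed fails the run):
1. the strap is swung against its stop over the cell, the foot not yet bearing on it (horizontal distance between knob and pocket below 0.006 m and contact force between strap and cell below 5 N), for 0.2 s.
2. the screw is tightened until the foot grips the cell (horizontal distance between knob and pocket below 0.006 m and contact force between strap and cell above 25 N), for 0.2 s.
At the end, for the whole second after the job is handed in: The strap is on its stop (screw axis within 6 mm of the pocket's centre), the foot presses on the cell with more than 25 N, the cell stands in its pocket (within 6 mm of its centre, upright within 0.08 rad) at rest, and the robot has let go (all of step 2 and horizontal distance between cell_top and pocket below 0.006 m and angle between cell_top's own z axis and vertical below 0.08 rad and z of cell_top in the frame of pocket below 0.05 m and linear speed of cell below 0.01 m/s); the robot touches nothing.
It fails at once if the screw is overtightened: more than 70 N on the glass cell (contact force between strap and cell above 70 N).
It fails at once if a bystander is moved more than 30 mm (distance of any of oring, cap, spare_cell, jar, mug, radio, spray, mouse from where it was at the start of the episode above 0.03 m).
It also fails if it takes over 72 s, if anything falls off the work surface, if the arm or the gripper's body presses on something with over 40 N, if the wrist force passes 120 N, or if a joint passes its speed limit or range.

### The arm

A 6-joint arm with a two-finger parallel gripper is mounted at the origin on the work surface. World frame = base frame: x ahead of the robot, y to its left, z up, the work surface at z = 0. Lengths are in m, angles in rad, forces in N, time in s.
With the tool pointing down it reaches from about 0.2 to 0.875 m from the base axis. Payload 3.4 kg.
Tool frame: the origin (TCP) lies midway between the tips of the shut fingers; the grasp point (between the pads) lies bot.grasp_offset behind it (bot.grasp_offset is the distance from the TCP to the grasp point, in m); x points along the fingers, y is the direction in which the jaws open and shut, and the axes are right-handed (so a half turn about x gives the same grasp; the last joint's range is limited). The gripper opens to 94 mm and grips with 3 to 60 N. Pads are 16 mm wide; open, the fingers measure 119 mm over their backs; the gripper's body (75 mm by 177 mm) begins 78 mm behind the grasp point.
Start: joints at [-1.305, 0.276, 1.505, -0, 1.361, -0.121], TCP at [0.217, -0.533, 0.205] pointing down, gripper open.
Joint ranges: [-2.89, 2.89], [-0.75, 2.08], [0.22, 2.7], [-1.18, 4.32], [0.11, 2.71], [-2.7, 2.7]. Speed limits (rad/s): [2.57, 2.57, 3.14, 3.14, 3.14, 3.14].

### API

Orientations are given as a unit quaternion [x, y, z, w].
In Python, from bench import bot gives the robot as it stands.
- The arm moves only by the tool apply_moves, never from a script. Its argument "rows" is a list of rows, each an object with "delta_pos": the shift along the tool's x, y, z in units of 60 mm (1.0 is 60 mm), a list of three; "twist": the turn, a rotation vector about the tool's x, y, z in units of 6 degrees (1.0 is 6 degrees), a list of three; "fingers": the gripper command: -1 is fully open, 1 is shut, values between are in proportion. A call has 1 to 5 rows; each row shifts and turns the pose as measured when the row begins, along the tool's axes as they then stand; what a row does not reach is not made up. A row lasts 1/8 s, in which the tool goes at most 62.5 mm and 10.7 degrees, less where a joint would pass 70% of its speed; a pose out of reach is approached as far as the arm can. A call is refused whole if a number of a shift passes 1 or a number of a turn 1, either way. A call with a gripper value outside its range is refused whole. The fingers move at their own pace and stop on an object; the grip force is fixed at half the most. Time passes only in rows, so rows that do not move let the fingers close. It gives the time, the measured TCP pose, the force and the opening at its end, in the units of the state.
- bot.get_obs(): the state, without advancing time (a new reading comes with each control period).
- bot.camera(name): name is "scene" or "top" or "wrist"; returns a dict with "image" (384x512x3 uint8, red, green, blue), "camera_matrix" (3x3 intrinsics, pixels), "xyz" and "rotation" of the camera in the world; the wrist camera has in their place "hand_eye" (4x4, takes a point from camera to tool coordinates, whose origin is the TCP and whose axes are the tool frame's). Camera axes: x right, y down, z forward; pixel columns grow to the right and rows downward; lengths in m; the calibration is good to about 2 mm. The wrist camera is an equidistant fisheye: a pixel r from the principal point sees the ray r / f radians off the axis. A picture is of the moment at which its call begins: read the wrist's pose just before it. There is no depth.
- bot.sign_off(): hands the job in, once; it reports no verdict.
Trained networks look in the newest picture that a camera, given by its name, has taken for a name from the list of things; names that differ only in an ending like _2 or _b are one class to them, and where a whole thing is asked for, a point or a joint stands for the part that bears it (a point fixed in the world has none). Each returns a list of dicts, best first, with "p" (0 to 1); they miss things now and then, are a little off and sometimes report something else, mostly with a low value. They report only what shows in the picture. A call takes as long as a camera call. They do not tell look-alikes from the thing itself.
- bot.look_for(thing, camera): "rect" ([centre column, centre row, width, height] in pixels, round what is visible of it).
- bot.masks_of(thing, camera): "pixels" (384x512 bool, what is visible of it) and "rect" ([centre column, centre row, width, height] in pixels, round what is visible of it).
The state is a dict: "clock": time; "qpos": joint angles; "joint_velocities": joint speeds; "effort": joint torques, N m; "position": TCP position; "tcp_rot": TCP orientation; "wrist_force": force on the tool from outside, world axes, zero at the start; "moment": the same for the moment, N m; "width": finger opening in m.
Only numpy, scipy, OpenCV 4.12 (cv2) and the standard library are available. Lean on these libraries where they do the work, as an engineer would, in place of code of your own. Each camera call takes 0.05 s, during which the arm holds its last target.

## Working session

There is one attempt and no reset: what is moved stays moved. The work goes in short steps, Python scripts to look and compute and a tool call to move; the robot and the scene stay as the last step left them, time stands still between calls to the robot, and variables do not carry over. Pictures are saved under pics/ and viewed, and the job is handed in when it is done.

Besides the shell and the picture viewer there is one more tool, called after "Request:" as name(argument=value, ...) on one line, values as JSON. apply_moves: Moves the arm, as the interface text tells. Its arguments: {"type":"object","properties":{"rows":{"type":"array"}},"required":["rows"]}

```bash
mkdir -p pics; ls; cat > h.py <<'E'
from bench import bot
import numpy as np, cv2
from scipy.spatial.transform import Rotation as R
def save(n,im): cv2.imwrite(f'pics/{n}.png',im[...,::-1])
def px2z(c,u,v,z):
    K=np.array(c["camera_matrix"]);d=np.array(c["rotation"])@np.linalg.inv(K)@np.array([u,v,1.])
    o=np.array(c["xyz"]);return o+d*(z-o[2])/d[2]
def proj(c,p):
    q=np.array(c["rotation"]).T@(np.array(p)-np.array(c["xyz"]));q=np.array(c["camera_matrix"])@q;return q[:2]/q[2]
E
python3 - <<'E'
from h import *
print(bot.get_obs(),bot.grasp_offset)
for n in ["scene","top"]:
    c=bot.camera(n);save(n+"0",c["image"])
    print(n,c["camera_matrix"],c["xyz"],c["rotation"])
    for t in ["knob","strap","strap_end","cell","cell_top","pocket"]:
        print(t,[(round(d["p"],2),np.round(d["rect"],1)) for d in bot.look_for(t,n)])
E
```

```text
pics
{'clock': 0.0, 'qpos': array([-1.30498969e+00,  2.76579267e-01,  1.50608244e+00,  4.51686574e-06,
        1.36070318e+00, -1.20997323e-01]), 'joint_velocities': array([ 0.00121259,  0.00046264,  0.00034874,  0.00177552, -0.00177003,
        0.0002122 ]), 'effort': array([ 2.82976282e-03, -4.04569173e+01, -2.37223953e+01,  7.03716301e-02,
        3.44507257e-02, -1.31640272e-04]), 'position': array([ 0.21675979, -0.5319841 ,  0.20463392]), 'tcp_rot': array([-0.69387955, -0.13652957,  0.69396709, -0.13527947]), 'wrist_force': array([ 0.51791001, -0.09028459, -0.63500085]), 'moment': array([-0.02362912,  0.01495273, -0.01075234]), 'width': 0.09412382653911318} 0.0188
scene [[370.85565379   0.         253.4782273 ]
 [  0.         370.85565379 195.13730155]
 [  0.           0.           1.        ]] [0.76517037 0.39620477 0.59906095] [ 0.33068344  0.8853481  -0.3037961  -0.12047877]
knob [(0.56, array([199.3, 218.6,  35. ,  78.6]))]
strap [(0.74, array([200.3, 221.3,  40. ,  82. ]))]
strap_end [(0.89, array([198.3, 220.6,  37.8,  83.9]))]
cell [(0.93, array([339.6, 213.3,  20. ,  30.
[... 484 characters left out ...]
    0.           1.        ]] [0.30233572 0.12561396 0.96520174] [-0.6498735   0.75154452 -0.08528283  0.07464654]
knob [(0.92, array([252.2, 138.2,  38.3,  47.7]))]
strap [(0.63, array([251.9, 137.1,  47.5,  46.7]))]
strap_end [(0.6, array([247.8, 136.8,  43.6,  46.7]))]
cell [(0.9, array([213.5, 269.5,  20.4,  25.7])), (0.89, array([234.1, 168.4,  19.8,  24.2])), (0.84, array([254.4, 242.5,  23.6,  22.6])), (0.69, array([149.5, 216.5,  24. ,  24.8]))]
cell_top [(0.89, array([214.1, 271.5,  23.6,  25.3])), (0.76, array([237.8, 166.8,  16.6,  20.5])), (0.55, array([257.6, 244.4,  26.9,  26.8])), (0.55, array([149.6, 217.7,  21.5,  28.2]))]
pocket [(0.59, array([238.3, 157.6, 108.3, 102.4]))]
```

```bash
sed -i 's/np.array(c\["rotation"\])/rot(c)/g' h.py; cat >> h.py <<'E'
def rot(c):
    r=np.array(c["rotation"]); return R.from_quat(r).as_matrix() if r.size==4 else r
E
python3 - <<'E'
from h import *
a=cv2.imread('pics/top0.png')
cv2.imwrite('pics/topc.png',cv2.resize(a[90:230,160:340],None,fx=4,fy=4,interpolation=cv2.INTER_CUBIC))
a=cv2.imread('pics/scene0.png')
cv2.imwrite('pics/scenec.png',cv2.resize(a[160:360,120:370],None,fx=3,fy=3,interpolation=cv2.INTER_CUBIC))
E
```

```text
(no output)
```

View pics/top0.png

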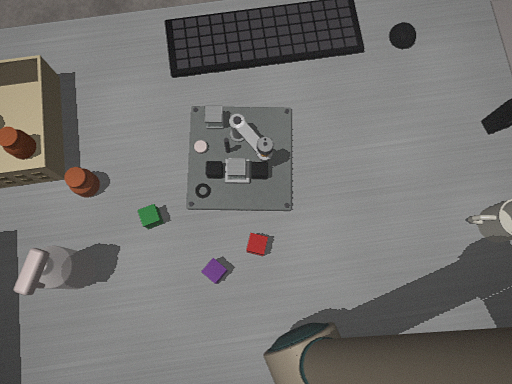

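View pics/topc.png

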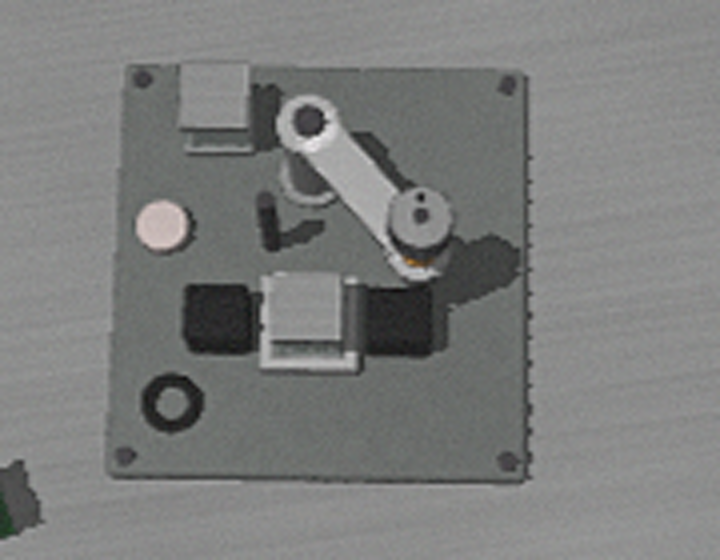

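View pics/scenec.png

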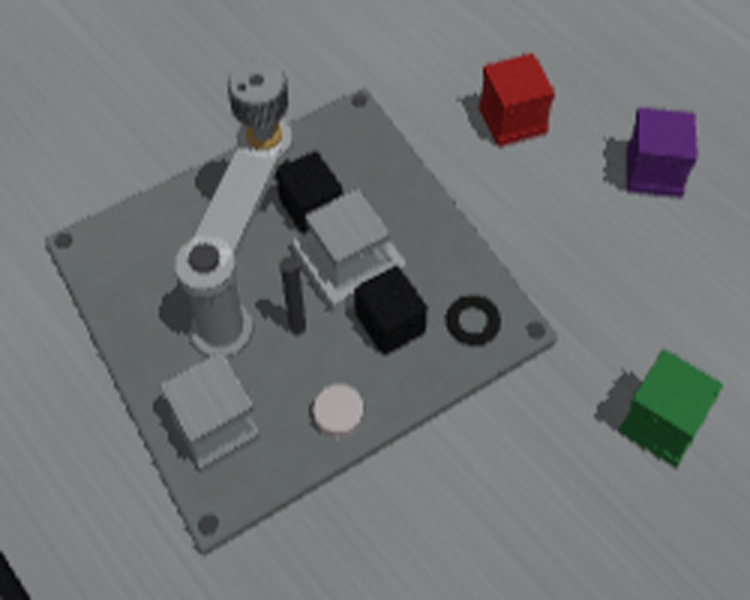

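```bash
python3 - <<'E'
from h import *
c=bot.camera("top"); s=bot.camera("scene")
f=lambda x,y:(160+x/4,90+y/4)
g=lambda x,y:(120+x/3,160+y/3)
P=lambda n,t,z,u=None,z2=None:print(n,np.round(px2z(c,*f(*t),z),4),(np.round(px2z(s,*g(*u),z),4) if u else ''))
P('knobtop',(420,215),.140,(258,80))
P('pivot',(308,121),.094,(205,258))
P('celltop',(306,307),.058,(347,227))
P('pin',(265,200),.086,(290,265))
P('housL',(217,318),.046,(390,295))
P('housR',(398,320),.046,(309,178))
for t,u in zip([(143,79),(507,85),(508,461),(125,456)],[(209,523),(64,240),(360,99),(537,330)]): P('screw',t,.012,u)
P('spare',(215,95),.058,(205,388))
E
```

```text
knobtop [0.5685 0.0651 0.14  ] [0.5696 0.0663 0.14  ]
pivot [0.6398 0.1095 0.094 ] [0.6427 0.1116 0.094 ]
celltop [0.5551 0.1234 0.058 ] [0.5612 0.1273 0.058 ]
pin [0.6048 0.1361 0.086 ] [0.6094 0.1397 0.086 ]
housL [0.5592 0.1692 0.046 ] [0.5668 0.1712 0.046 ]
housR [0.5448 0.0778 0.046 ] [0.552  0.0798 0.046 ]
screw [0.7088 0.1939 0.012 ] [0.7119 0.1962 0.012 ]
screw [ 0.6765 -0.0025  0.012 ] [ 0.6805 -0.0011  0.012 ]
screw [0.4703 0.0305 0.012 ] [0.473  0.0322 0.012 ]
screw [0.5018 0.2277 0.012 ] [0.5049 0.2304 0.012 ]
spare [0.6749 0.1546 0.058 ] [0.6782 0.1545 0.058 ]
```

```bash
cat >> h.py <<'E'
def state():
    o=bot.get_obs();T=R.from_quat(o["tcp_rot"]);return o,np.array(o["position"]),T
def plan(target,jaw=None):
    """remaining shift in tool axes in units of 60mm, remaining twist (6deg) about tool x etc. so tool is down with y along jaw angle (world yaw)"""
    o,p,T=state();d=T.inv().apply(np.array(target)-p)/.06
    if jaw is None: ya=T.apply([0,1,0]);jaw=np.arctan2(ya[1],ya[0])
    x=np.array([0,0,-1.]);y=np.array([np.cos(jaw),np.sin(jaw),0]);z=np.cross(x,y)
    G=R.from_matrix(np.c_[x,y,z]);w=(T.inv()*G).as_rotvec()/np.radians(6)
    print('t',round(o["clock"],2),'pos',np.round(p,4),'jaw now',np.round(T.apply([0,1,0]),3),'w',round(o['width'],4),'q',np.round(o['qpos'],2))
    print('d',np.round(d,2),'tw',np.round(w,2),'F',np.round(o['wrist_force'],2),'M',np.round(o['moment'],3))
E
python3 - <<'E'
from h import *
c=bot.camera("top")
for n,u,z in [('mug',(507,218),.1),('mugspout',(480,220),.1),('blk',(498,117),.1),('blkfar',(485,125),0)]: print(n,np.round(px2z(c,*u,z),3))
jt=np.arctan2(.072,-.045)
plan((.569,.0655,.2)); plan((.569,.0655,.2),jt+0); plan((.569,.0655,.2),jt+np.pi)
E
```

```text
mug [ 0.371 -0.366  0.1  ]
mugspout [ 0.375 -0.314  0.1  ]
blk [ 0.57  -0.402  0.1  ]
blkfar [ 0.586 -0.429  0.   ]
t 0.85 pos [ 0.2169 -0.5326  0.2055] jaw now [ 0.377 -0.926  0.   ] w 0.0939 q [-1.3   0.28  1.5   0.    1.36 -0.12]
d [ 0.09 -7.02 -9.19] tw [ 0. -0. -0.] F [-0.21 -0.02  1.06] M [-0.028 -0.011  0.008]
t 0.85 pos [ 0.2169 -0.5326  0.2055] jaw now [ 0.377 -0.926  0.   ] w 0.0939 q [-1.3   0.28  1.5   0.    1.36 -0.12]
d [ 0.09 -7.02 -9.19] tw [28.36 -0.    0.  ] F [-0.21 -0.02  1.06] M [-0.028 -0.011  0.008]
t 0.85 pos [ 0.2169 -0.5326  0.2055] jaw now [ 0.377 -0.926  0.   ] w 0.0939 q [-1.3   0.28  1.5   0.    1.36 -0.12]
d [ 0.09 -7.02 -9.19] tw [-1.64 -0.   -0.  ] F [-0.21 -0.02  1.06] M [-0.028 -0.011  0.008]
```

View pics/scene0.png

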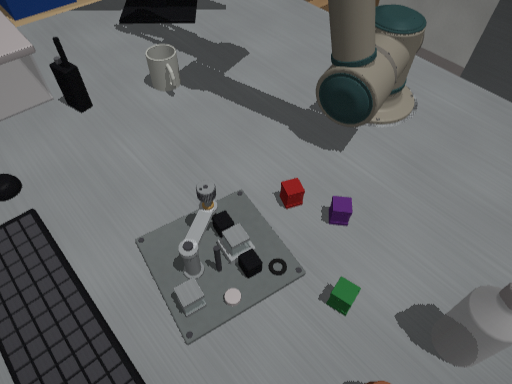

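Request:
apply_moves(rows=[{"delta_pos": [-0.4, -0.4, -0.5], "twist": [0, 0, 0], "fingers": -1}, {"delta_pos": [-0.3, -0.55, -0.75], "twist": [0, 0, 0], "fingers": -1}, {"delta_pos": [0, -0.6, -0.8], "twist": [0, 0, 0], "fingers": -1}, {"delta_pos": [0, -0.6, -0.8], "twist": [0, 0, 0], "fingers": -1}, {"delta_pos": [0, -0.6, -0.8], "twist": [0, 0, 0], "fingers": -1}])

```text
clock: 1.48
position: [0.3606, -0.2956, 0.2484]
tcp_rot: [0.695, 0.132, -0.694, 0.134]
wrist_force: [0.5, -0.5, -0.1]
width: 0.0943
```

```bash
python3 - <<'E'
from h import *
plan((.569,.0655,.2),np.arctan2(.072,-.045)+np.pi)
E
```

```text
t 1.48 pos [ 0.3606 -0.2956  0.2484] jaw now [ 0.369 -0.929  0.003] w 0.0943 q [-0.84  0.08  1.64  0.    1.41  0.36]
d [ 0.81 -4.31 -5.45] tw [-1.72 -0.01 -0.03] F [ 0.54 -0.5  -0.12] M [-0.006 -0.013 -0.029]
```

Request:
apply_moves(rows=[{"delta_pos": [0, -0.6, -0.8], "twist": [0, 0, 0], "fingers": -1}, {"delta_pos": [0, -0.6, -0.8], "twist": [0, 0, 0], "fingers": -1}, {"delta_pos": [0, -0.6, -0.8], "twist": [0, 0, 0], "fingers": -1}, {"delta_pos": [0, -0.6, -0.8], "twist": [0, 0, 0], "fingers": -1}, {"delta_pos": [0, -0.6, -0.8], "twist": [0, 0, 0], "fingers": -1}])

```text
clock: 2.1
position: [0.5217, -0.0311, 0.25]
tcp_rot: [0.697, 0.13, -0.692, 0.135]
wrist_force: [0.4, -0.8, -0.3]
width: 0.0936
```

Request:
apply_moves(rows=[{"delta_pos": [0, -0.5, -0.5], "twist": [-1, 0, 0], "fingers": -1}, {"delta_pos": [0, 0, 0], "twist": [-1, 0, 0], "fingers": -1}, {"delta_pos": [0, 0, 0], "twist": [-1, 0, 0], "fingers": -1}, {"delta_pos": [0, 0, 0], "twist": [-1, 0, 0], "fingers": -1}, {"delta_pos": [0, 0, 0], "twist": [-1, 0, 0], "fingers": -1}])

```text
clock: 2.72
position: [0.5411, 0.0149, 0.2494]
tcp_rot: [0.635, 0.314, -0.63, 0.319]
wrist_force: [0.1, -0.8, -0.5]
width: 0.0942
```

Request:
apply_moves(rows=[{"delta_pos": [0, 0, 0], "twist": [-1, 0, 0], "fingers": -1}, {"delta_pos": [0, 0, 0], "twist": [-1, 0, 0], "fingers": -1}, {"delta_pos": [0, 0, 0], "twist": [-1, 0, 0], "fingers": -1}, {"delta_pos": [0, 0, 0], "twist": [-1, 0, 0], "fingers": -1}, {"delta_pos": [0, 0, 0], "twist": [-1, 0, 0], "fingers": -1}])

```text
clock: 3.35
position: [0.541, 0.0151, 0.2496]
tcp_rot: [0.526, 0.471, -0.523, 0.477]
wrist_force: [-0.6, 0.5, -0.1]
width: 0.0943
```

Request:
apply_moves(rows=[{"delta_pos": [0, 0, 0], "twist": [-1, 0, 0], "fingers": -1}, {"delta_pos": [0, 0, 0], "twist": [-1, 0, 0], "fingers": -1}, {"delta_pos": [0, 0, 0], "twist": [-1, 0, 0], "fingers": -1}, {"delta_pos": [0, 0, 0], "twist": [-1, 0, 0], "fingers": -1}, {"delta_pos": [0, 0, 0], "twist": [-1, 0, 0], "fingers": -1}])

```text
clock: 3.98
position: [0.5408, 0.0152, 0.2497]
tcp_rot: [0.38, 0.594, -0.378, 0.6]
wrist_force: [0.5, -0.2, 0.1]
width: 0.0943
```

Request:
apply_moves(rows=[{"delta_pos": [0, 0, 0], "twist": [-1, 0, 0], "fingers": -1}, {"delta_pos": [0, 0, 0], "twist": [-1, 0, 0], "fingers": -1}, {"delta_pos": [0, 0, 0], "twist": [-1, 0, 0], "fingers": -1}, {"delta_pos": [0, 0, 0], "twist": [-1, 0, 0], "fingers": -1}, {"delta_pos": [0, 0, 0], "twist": [-1, 0, 0], "fingers": -1}])

```text
clock: 4.6
position: [0.5407, 0.0152, 0.2499]
tcp_rot: [0.205, 0.673, -0.206, 0.68]
wrist_force: [-0.3, -0.2, 0.7]
width: 0.0939
```

```bash
python3 - <<'E'
from h import *
plan((.569,.0655,.17),np.arctan2(.072,-.045))
c=bot.camera("wrist");save("w1",c["image"]);print(c["camera_matrix"],c["hand_eye"])
E
```

```text
t 4.6 pos [0.5407 0.0152 0.2499] jaw now [0.556 0.831 0.002] w 0.0939 q [-0.1   0.2   1.5  -0.    1.43 -1.08]
d [ 1.33  0.96 -0.09] tw [-10.97   0.09   0.04] F [-0.34 -0.25  0.65] M [ 0.019 -0.18   0.039]
[[297.31863964   0.         254.23221896]
 [  0.         297.31863964 191.02918878]
 [  0.           0.           1.        ]] [[ 1.27668624e-04 -2.63779894e-01  9.64582890e-01 -1.79672644e-01]
 [ 9.99999851e-01 -4.78821878e-04 -2.63297424e-04  1.30202164e-04]
 [ 5.31315958e-04  9.64582779e-01  2.63779794e-01 -7.52223423e-02]
 [ 0.00000000e+00  0.00000000e+00  0.00000000e+00  1.00000000e+00]]
```

View pics/w1.png

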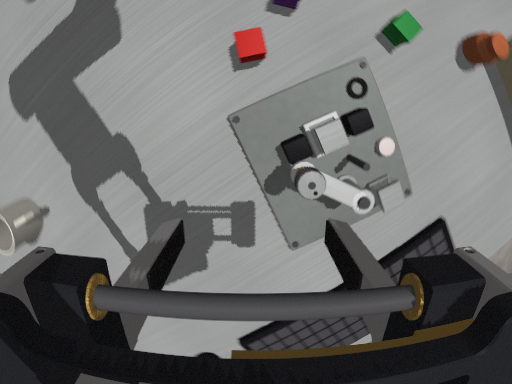

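Request:
apply_moves(rows=[{"delta_pos": [0, 0, 0], "twist": [-1, 0, 0], "fingers": -1}, {"delta_pos": [0, 0, 0], "twist": [-1, 0, 0], "fingers": -1}, {"delta_pos": [0, 0, 0], "twist": [-1, 0, 0], "fingers": -1}, {"delta_pos": [0, 0, 0], "twist": [-1, 0, 0], "fingers": -1}, {"delta_pos": [0, 0, 0], "twist": [-1, 0, 0], "fingers": -1}])

```text
clock: 5.28
position: [0.5406, 0.0152, 0.25]
tcp_rot: [0.018, 0.704, -0.021, 0.71]
wrist_force: [-0.1, -0.4, 0.7]
width: 0.0938
```

Request:
apply_moves(rows=[{"delta_pos": [0, 0, 0], "twist": [-1, 0, 0], "fingers": -1}, {"delta_pos": [0, 0, 0], "twist": [-1, 0, 0], "fingers": -1}, {"delta_pos": [0, 0, 0], "twist": [-1, 0, 0], "fingers": -1}, {"delta_pos": [0, 0, 0], "twist": [-1, 0, 0], "fingers": -1}, {"delta_pos": [0, 0, 0], "twist": [-1, 0, 0], "fingers": -1}])

```text
clock: 5.9
position: [0.5405, 0.0153, 0.2502]
tcp_rot: [-0.17, 0.684, 0.166, 0.69]
wrist_force: [-0.5, -0.0, -0.5]
width: 0.0941
```

```bash
cat >> h.py <<'E'
def wray(name_save=None):
    o,p,T=state();c=bot.camera("wrist")
    if name_save: save(name_save,c["image"])
    H=np.array(c["hand_eye"]);K=np.array(c["camera_matrix"])
    def to_z(u,v,z):
        a=np.array([u-K[0,2],v-K[1,2]])/K[0,0];r=np.hypot(*a)
        d=np.array([*(a/r*np.sin(r)),np.cos(r)]);d=T.apply(H[:3,:3]@d);q=p+T.apply(H[:3,3])
        return q+d*(z-q[2])/d[2]
    return c,to_z
E
python3 - <<'E'
from h import *
plan((.569,.0655,.17),np.arctan2(.072,-.045))
c,f=wray("w2")
for t in ["knob","strap_end","cell_top"]:
  for d in bot.look_for(t,"wrist")[:2]: print(t,d["p"],np.round(d["rect"],1),f(*d["rect"][:2],.058))
E
```

```text
t 5.9 pos [0.5405 0.0153 0.2502] jaw now [-0.46   0.888 -0.008] w 0.0941 q [-0.1   0.2   1.5  -0.    1.43 -2.15]
d [1.34 0.53 0.8 ] tw [-0.77  0.06  0.07] F [-0.54 -0.01 -0.54] M [ 0.07  -0.102  0.012]
knob 0.81 [283.  244.9  30.6  85.9] [0.61635803 0.09636187 0.058     ]
strap_end 0.76 [282.8 244.9  29.1  86.4] [0.61648403 0.09611305 0.058     ]
cell_top 0.94 [420.9 120.4  37.1  27.5] [0.37067872 0.1820376  0.058     ]
cell_top 0.79 [358.9 109.3  38.   36.7] [0.40738537 0.09423993 0.058     ]
```

View pics/w2.png

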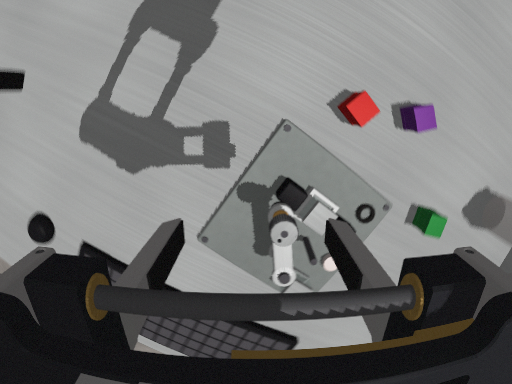

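Request:
apply_moves(rows=[{"delta_pos": [0, 0.5, 0.6], "twist": [-0.7, 0, 0], "fingers": -1}, {"delta_pos": [0.3, 0.04, 0.2], "twist": [0, 0, 0], "fingers": -1}, {"delta_pos": [0.4, 0, 0], "twist": [0, 0, 0], "fingers": -1}, {"delta_pos": [0, 0, 0], "twist": [0, 0, 0], "fingers": -1}])

```text
clock: 6.6
position: [0.5688, 0.0663, 0.2059]
tcp_rot: [-0.192, 0.679, 0.186, 0.684]
wrist_force: [-0.5, 0.8, 0.3]
width: 0.0935
```

```bash
python3 - <<'E'
from h import *
plan((.569,.0655,.108),np.arctan2(.072,-.045))
c,f=wray("w3");im=c["image"]
E
```

```text
t 6.6 pos [0.5688 0.0663 0.2059] jaw now [-0.515  0.857 -0.009] w 0.0935 q [-0.    0.27  1.52 -0.01  1.35 -2.11]
d [ 1.63  0.   -0.01] tw [-0.17  0.04  0.09] F [-0.45  0.82  0.27] M [ 0.027 -0.136  0.021]
```

View pics/w3.png

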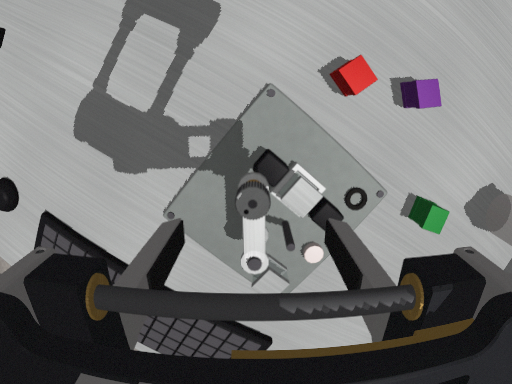

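```bash
python3 - <<'E'
from h import *
c,f=wray()
print(f(254,203,.14), f(255,264,.094))
E
```

```text
[0.57327117 0.06576043 0.14      ] [0.64760792 0.11102242 0.094     ]
```

Request:
apply_moves(rows=[{"delta_pos": [0.5, 0, 0], "twist": [0, 0, 0], "fingers": -1}, {"delta_pos": [0.5, 0, 0], "twist": [0, 0, 0], "fingers": -1}, {"delta_pos": [0.4, 0, 0], "twist": [0, 0, 0], "fingers": -1}, {"delta_pos": [0.2, 0, 0], "twist": [0, 0, 0], "fingers": -0.1}, {"delta_pos": [0, 0, 0], "twist": [0, 0, 0], "fingers": -0.1}])

```text
clock: 7.32
position: [0.5764, 0.0632, 0.1159]
tcp_rot: [-0.192, 0.674, 0.183, 0.69]
wrist_force: [-0.3, -0.1, 0.5]
width: 0.0773
```

```bash
python3 - <<'E'
from h import *
plan((.569,.0655,.108),np.arctan2(.072,-.045))
c,f=wray("w4");im=c["image"]
E
```

```text
t 7.33 pos [0.5764 0.0632 0.1159] jaw now [-0.51   0.86  -0.019] w 0.0773 q [-0.01  0.33  1.66 -0.01  1.13 -2.11]
d [ 0.13  0.1  -0.09] tw [-0.22  0.17  0.18] F [-0.29 -0.12  0.55] M [ 0.113 -0.056  0.045]
```

View pics/w4.png

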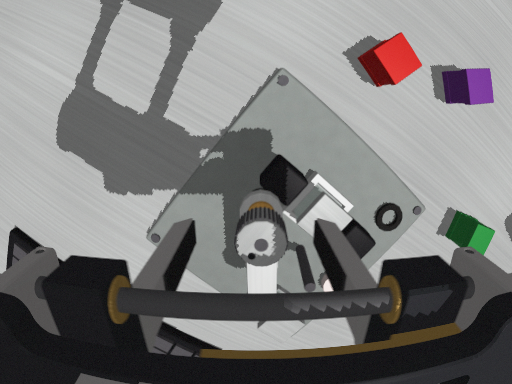

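Request:
apply_moves(rows=[{"delta_pos": [0.12, 0.08, -0.06], "twist": [0, 0.17, 0.18], "fingers": 0.0}, {"delta_pos": [0, 0, 0], "twist": [0, 0, 0], "fingers": 0.0}, {"delta_pos": [0, 0.1, 0], "twist": [0, 0, 0], "fingers": 0.0}, {"delta_pos": [0, 0.1, 0], "twist": [0.5, 0, 0], "fingers": 0.0}, {"delta_pos": [0, 0, 0], "twist": [0, 0, 0], "fingers": 0.0}])

```text
clock: 8.0
position: [0.567, 0.0762, 0.1117]
tcp_rot: [-0.17, 0.685, 0.169, 0.689]
wrist_force: [-0.3, 0.4, -0.2]
width: 0.0466
```

```bash
cat >> h.py <<'E'
PIV=np.array([.641,.1105]);PK=np.array([.557,.1245])
def arc():
    o,p,T=state();y=T.apply([0,1,0]);r=p[:2]-PIV
    print('rad',round(np.hypot(*r),4),'ang',round(np.degrees(np.arctan2(r[1],r[0]))%360,1),'jawang-90',round(np.degrees(np.arctan2(y[1],y[0]))+90,1),'z',round(p[2],4),'w',round(o['width'],4),'Ftool',np.round(T.inv().apply(o['wrist_force']),2),'M',np.round(o['moment'],3),'t',o['clock'])
E
python3 - <<'E'
from h import *
plan((.569,.0655,.108));arc()
E
```

```text
t 8.0 pos [0.567  0.0762 0.1117] jaw now [-0.464  0.886 -0.003] w 0.0466 q [ 0.01  0.34  1.66 -0.    1.14 -2.04]
d [ 0.06 -0.17 -0.05] tw [0.   0.05 0.03] F [-0.31  0.44 -0.24] M [ 0.08  -0.119 -0.026]
rad 0.0816 ang 204.9 jawang-90 207.7 z 0.1117 w 0.0466 Ftool [ 0.24  0.53 -0.07] M [ 0.08  -0.119 -0.026] t 8.0
```

Request:
apply_moves(rows=[{"delta_pos": [0, 0.15, -0.03], "twist": [1, 0, 0], "fingers": 0.0}, {"delta_pos": [0.03, 0.15, 0.0], "twist": [1, 0, 0], "fingers": 0.0}, {"delta_pos": [0.02, 0.15, 0.01], "twist": [1, 0, 0], "fingers": 0.0}])

```text
clock: 8.38
position: [0.5592, 0.099, 0.1105]
tcp_rot: [-0.059, 0.7, 0.055, 0.709]
wrist_force: [-0.0, -2.3, 1.3]
width: 0.0473
```

```bash
python3 - <<'E'
from h import *
arc()
c,f=wray("w5")
E
```

```text
rad 0.0826 ang 188.0 jawang-90 189.3 z 0.1105 w 0.0473 Ftool [-1.32 -2.25 -0.37] M [-0.279 -0.206 -0.045] t 8.375
```

View pics/w5.png

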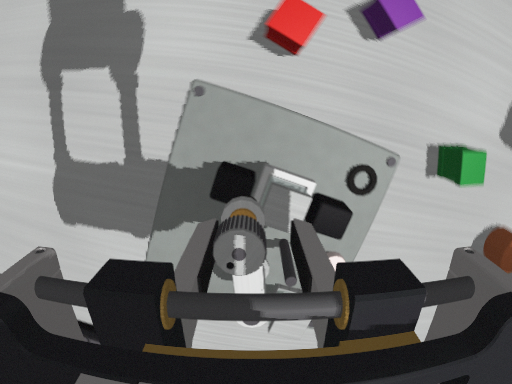

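Request:
apply_moves(rows=[{"delta_pos": [0, 0.14, -0.02], "twist": [1, 0, 0], "fingers": 0.0}, {"delta_pos": [0.02, 0.14, 0.0], "twist": [1, 0, 0], "fingers": 0.0}, {"delta_pos": [0, 0.06, 0], "twist": [0.5, 0, 0], "fingers": 0.0}])

```text
clock: 8.8
position: [0.5576, 0.1191, 0.1101]
tcp_rot: [0.035, 0.7, -0.038, 0.712]
wrist_force: [0.7, -1.8, -1.8]
width: 0.0471
```

```bash
python3 - <<'E'
from h import *
arc()
E
```

```text
rad 0.0838 ang 174.1 jawang-90 174.1 z 0.1101 w 0.0471 Ftool [ 1.77 -1.69  0.85] M [-0.205 -0.223 -0.005] t 8.8
```

Request:
apply_moves(rows=[{"delta_pos": [0, 0.06, 0], "twist": [0.3, 0, 0], "fingers": 0.0}, {"delta_pos": [0, 0.05, 0], "twist": [0.3, 0, 0], "fingers": 0.0}])

```text
clock: 9.05
position: [0.5583, 0.1251, 0.11]
tcp_rot: [0.056, 0.699, -0.06, 0.711]
wrist_force: [-0.3, -0.7, -0.3]
width: 0.047
```

Request:
apply_moves(rows=[{"delta_pos": [0, 0.04, 0], "twist": [0.2, 0, 0], "fingers": 0.0}])

```text
clock: 9.18
position: [0.5587, 0.1274, 0.1101]
tcp_rot: [0.064, 0.698, -0.068, 0.71]
wrist_force: [-0.1, -1.5, -0.2]
width: 0.0472
```

Request:
apply_moves(rows=[{"delta_pos": [0, 0.04, 0], "twist": [0, 0, 0], "fingers": 0.0}])

```text
clock: 9.3
position: [0.5586, 0.1298, 0.11]
tcp_rot: [0.064, 0.698, -0.068, 0.71]
wrist_force: [-0.8, -1.0, 0.8]
width: 0.0472
```

```bash
python3 - <<'E'
from h import *
arc()
c,f=wray("w6")
c=bot.camera("scene");save("s6",cv2.resize(c["image"][160:330,120:320],None,fx=4,fy=3.5) if 0 else cv2.resize(c["image"][160:330,130:320],None,fx=3.5,fy=3.5,interpolation=cv2.INTER_CUBIC))
E
```

```text
rad 0.0846 ang 166.8 jawang-90 169.3 z 0.11 w 0.0472 Ftool [-0.85 -1.14 -0.58] M [-0.326  0.091 -0.04 ] t 9.3
```

View pics/s6.png

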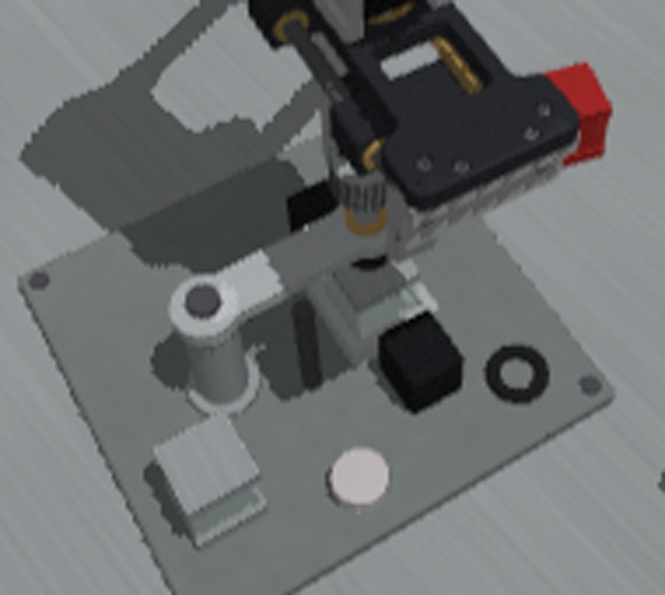

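View pics/w6.png

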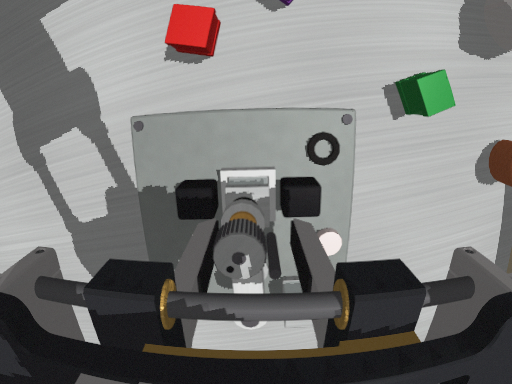

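Request:
apply_moves(rows=[{"delta_pos": [0, 0.04, 0], "twist": [0, 0, 0], "fingers": 0.0}])

```text
clock: 9.52
position: [0.5586, 0.1323, 0.1099]
tcp_rot: [0.064, 0.699, -0.068, 0.709]
wrist_force: [-1.1, -2.9, 2.2]
width: 0.047
```

Request:
apply_moves(rows=[{"delta_pos": [0, 0.04, 0], "twist": [0, 0, 0], "fingers": 0.0}])

```text
clock: 9.65
position: [0.5586, 0.1328, 0.1099]
tcp_rot: [0.062, 0.699, -0.069, 0.709]
wrist_force: [-1.8, -8.9, 2.2]
width: 0.0473
```

Request:
apply_moves(rows=[{"delta_pos": [0, 0.04, 0], "twist": [0, 0, 0], "fingers": 0.0}])

```text
clock: 9.78
position: [0.5585, 0.1326, 0.1099]
tcp_rot: [0.06, 0.699, -0.07, 0.709]
wrist_force: [-1.7, -7.7, 0.7]
width: 0.0472
```

Request:
apply_moves(rows=[{"delta_pos": [0, -0.12, 0], "twist": [0, 0, 0], "fingers": -0.4}, {"delta_pos": [0, 0, 0], "twist": [-0.6, 0, 0], "fingers": -0.4}, {"delta_pos": [0, 0, 0], "twist": [-1, 0, 0], "fingers": -0.4}, {"delta_pos": [0, 0, 0], "twist": [-1, 0, 0], "fingers": -0.4}, {"delta_pos": [0, 0, 0], "twist": [-1, 0, 0], "fingers": -0.4}])

```text
clock: 10.4
position: [0.5594, 0.1284, 0.1103]
tcp_rot: [-0.075, 0.698, 0.068, 0.709]
wrist_force: [-0.3, 0.1, -1.0]
width: 0.0659
```

Request:
apply_moves(rows=[{"delta_pos": [0, 0, 0], "twist": [-1, 0, 0], "fingers": -0.4}, {"delta_pos": [0, 0, 0], "twist": [-1, 0, 0], "fingers": -0.4}, {"delta_pos": [0, 0, 0], "twist": [-1, 0, 0], "fingers": -0.4}, {"delta_pos": [0, 0, 0], "twist": [-1, 0, 0], "fingers": -0.4}, {"delta_pos": [0, 0, 0], "twist": [0, 0, 0], "fingers": -0.4}])

```text
clock: 11.02
position: [0.5617, 0.1317, 0.1109]
tcp_rot: [-0.223, 0.664, 0.218, 0.68]
wrist_force: [0.8, -0.4, -0.1]
width: 0.0661
```

```bash
python3 - <<'E'
from h import *
plan((.557,.1243,.106));arc()
c,f=wray("w7")
E
```

```text
t 11.03 pos [0.5617 0.1317 0.1109] jaw now [-0.592  0.806 -0.013] w 0.0661 q [ 0.11  0.33  1.67 -0.    1.12 -2.09]
d [ 0.08 -0.05 -0.14] tw [0.   0.18 0.13] F [ 0.82 -0.35 -0.13] M [ 0.131 -0.084  0.017]
rad 0.0821 ang 165.1 jawang-90 216.3 z 0.1109 w 0.0661 Ftool [ 0.14 -0.77  0.45] M [ 0.131 -0.084  0.017] t 11.025
```

View pics/w7.png

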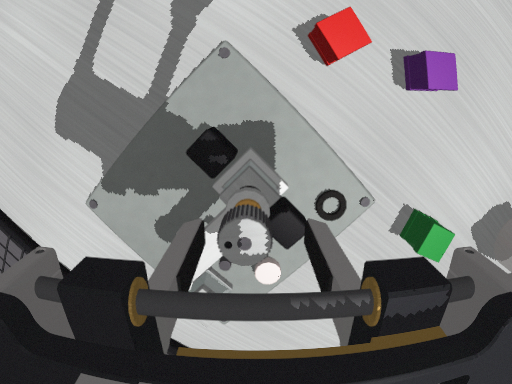

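Request:
apply_moves(rows=[{"delta_pos": [0.04, -0.05, -0.14], "twist": [0, 0.18, 0.13], "fingers": -0.4}, {"delta_pos": [0, 0, 0], "twist": [0, 0, 0], "fingers": -0.4}])

```text
clock: 11.32
position: [0.5565, 0.124, 0.1082]
tcp_rot: [-0.219, 0.673, 0.22, 0.672]
wrist_force: [0.1, -0.2, 0.3]
width: 0.0657
```

```bash
python3 - <<'E'
from h import *
plan((.557,.1243,.106));arc()
E
```

```text
t 11.32 pos [0.5565 0.124  0.1082] jaw now [-0.59   0.807  0.002] w 0.0657 q [ 0.1   0.34  1.67  0.    1.14 -2.11]
d [ 0.04 -0.    0.01] tw [ 0.   -0.01 -0.01] F [ 0.05 -0.23  0.29] M [ 0.117 -0.075 -0.054]
rad 0.0856 ang 170.9 jawang-90 216.2 z 0.1082 w 0.0657 Ftool [-0.29 -0.22 -0.1 ] M [ 0.117 -0.075 -0.054] t 11.325
```

Request:
apply_moves(rows=[{"delta_pos": [0.03, 0, 0], "twist": [0, 0, 0], "fingers": 1}, {"delta_pos": [0, 0, 0], "twist": [0, 0, 0], "fingers": 1}, {"delta_pos": [0, 0, 0], "twist": [0, 0, 0], "fingers": 1}, {"delta_pos": [0, 0, 0], "twist": [0, 0, 0], "fingers": 1}, {"delta_pos": [0, 0, 0], "twist": [0, 0, 0], "fingers": 1}])

```text
clock: 11.95
position: [0.5576, 0.1226, 0.1063]
tcp_rot: [-0.22, 0.672, 0.219, 0.672]
wrist_force: [1.0, -0.5, -0.8]
width: 0.0295
```

```bash
python3 - <<'E'
from h import *
plan((.557,.1243,.106));arc()
for i in range(3): print(bot.get_obs()['moment'])
E
```

```text
t 11.95 pos [0.5576 0.1226 0.1063] jaw now [-0.59   0.808 -0.002] w 0.0295 q [ 0.1   0.34  1.67 -0.    1.13 -2.1 ]
d [0.   0.03 0.01] tw [-0.   -0.01  0.01] F [ 1.02 -0.46 -0.77] M [ 0.226 -0.014 -0.015]
rad 0.0843 ang 171.8 jawang-90 216.1 z 0.1063 w 0.0295 Ftool [ 0.78 -0.98  0.55] M [ 0.226 -0.014 -0.015] t 11.95
[ 0.22564328 -0.01411216 -0.01492285]
[ 0.22564328 -0.01411216 -0.01492285]
[ 0.22564328 -0.01411216 -0.01492285]
```

Request:
apply_moves(rows=[{"delta_pos": [0.005, 0, 0], "twist": [0.7, 0, 0], "fingers": 1}, {"delta_pos": [0.005, 0, 0], "twist": [0.7, 0, 0], "fingers": 1}, {"delta_pos": [0.005, 0, 0], "twist": [0.7, 0, 0], "fingers": 1}])

```text
clock: 12.32
position: [0.5575, 0.123, 0.1056]
tcp_rot: [-0.143, 0.693, 0.142, 0.693]
wrist_force: [1.2, -0.9, 0.1]
width: 0.0295
```

```bash
cat >> h.py <<'E'
def tq():
    o,p,T=state();y=T.apply([0,1,0])
    print('t',round(o['clock'],2),'yaw',round(np.degrees(np.arctan2(y[1],y[0])),2),'Mz',round(o['moment'][2],3),'F',np.round(o['wrist_force'],1),'eff6',round(o['effort'][5],3),'w',round(o['width'],4),'dpos mm',np.round((p-[.5576,.1226,.1063])*1e3,1),'tilt',np.round(T.apply([1,0,0])[:2],3),'q6',round(o['qpos'][5],3),'qd6',round(o['joint_velocities'][5],3))
E
python3 -c "
from h import *
tq()"
```

```text
t 12.32 yaw 113.27 Mz 0.231 F [ 1.2 -0.9  0.1] eff6 -0.216 w 0.0295 dpos mm [-0.1  0.4 -0.7] tilt [ 0.    -0.001] q6 -1.88 qd6 0.593
```

Request:
apply_moves(rows=[{"delta_pos": [0.004, 0, 0], "twist": [0.6, 0, 0], "fingers": 1}])

```text
clock: 12.45
position: [0.5574, 0.1231, 0.1054]
tcp_rot: [-0.121, 0.697, 0.12, 0.697]
wrist_force: [1.2, -1.3, -0.3]
width: 0.0295
```

```bash
python3 -c "
from h import *
tq()"
```

```text
t 12.45 yaw 109.59 Mz 0.238 F [ 1.2 -1.3 -0.3] eff6 -0.131 w 0.0295 dpos mm [-0.2  0.5 -0.9] tilt [ 0.    -0.001] q6 -1.816 qd6 0.509
```

Request:
apply_moves(rows=[{"delta_pos": [0.004, 0, 0], "twist": [0.6, 0, 0], "fingers": 1}])

```text
clock: 12.58
position: [0.5575, 0.1232, 0.1052]
tcp_rot: [-0.098, 0.7, 0.098, 0.7]
wrist_force: [0.6, -1.0, -0.3]
width: 0.0292
```

```bash
python3 -c "
from h import *
tq()"
```

```text
t 12.57 yaw 105.91 Mz 0.286 F [ 0.6 -1.  -0.3] eff6 -0.144 w 0.0292 dpos mm [-0.1  0.6 -1.1] tilt [ 0.    -0.001] q6 -1.752 qd6 0.508
```

Request:
apply_moves(rows=[{"delta_pos": [0.004, 0, 0], "twist": [0.6, 0, 0], "fingers": 1}])

```text
clock: 12.7
position: [0.5574, 0.1233, 0.105]
tcp_rot: [-0.076, 0.703, 0.075, 0.703]
wrist_force: [0.6, -0.7, 0.5]
width: 0.0297
```

```bash
python3 -c "
from h import *
tq()"
```

```text
t 12.7 yaw 102.24 Mz 0.337 F [ 0.6 -0.7  0.5] eff6 -0.144 w 0.0297 dpos mm [-0.2  0.7 -1.3] tilt [ 0.    -0.001] q6 -1.688 qd6 0.509
```

Request:
apply_moves(rows=[{"delta_pos": [0.004, 0, 0], "twist": [0.6, 0, 0], "fingers": 1}])

```text
clock: 12.82
position: [0.5574, 0.1234, 0.1048]
tcp_rot: [-0.053, 0.705, 0.053, 0.705]
wrist_force: [0.3, -0.8, 0.0]
width: 0.0294
```

```bash
python3 -c "
from h import *
tq()"
```

```text
t 12.82 yaw 98.57 Mz 0.28 F [ 0.3 -0.8  0. ] eff6 -0.145 w 0.0294 dpos mm [-0.2  0.8 -1.5] tilt [ 0.    -0.001] q6 -1.623 qd6 0.507
```

Request:
apply_moves(rows=[{"delta_pos": [0.004, 0, 0], "twist": [0.6, 0, 0], "fingers": 1}, {"delta_pos": [0.004, 0, 0], "twist": [0.6, 0, 0], "fingers": 1}])

```text
clock: 13.08
position: [0.5574, 0.1236, 0.1044]
tcp_rot: [-0.008, 0.707, 0.007, 0.707]
wrist_force: [1.4, 0.1, -0.7]
width: 0.0292
```

```bash
python3 -c "
from h import *
tq()"
```

```text
t 13.07 yaw 91.22 Mz 0.264 F [ 1.4  0.1 -0.7] eff6 -0.144 w 0.0292 dpos mm [-0.2  1.  -1.9] tilt [ 0.    -0.001] q6 -1.495 qd6 0.509
```

Request:
apply_moves(rows=[{"delta_pos": [0.004, 0, 0], "twist": [0.6, 0, 0], "fingers": 1}, {"delta_pos": [0.004, 0, 0], "twist": [0.6, 0, 0], "fingers": 1}])

```text
clock: 13.32
position: [0.5575, 0.1238, 0.1041]
tcp_rot: [0.038, 0.706, -0.038, 0.706]
wrist_force: [-0.3, -1.1, 0.2]
width: 0.0287
```

```bash
python3 -c "
from h import *
tq()"
```

```text
t 13.32 yaw 83.88 Mz 0.367 F [-0.3 -1.1  0.2] eff6 -0.144 w 0.0287 dpos mm [-0.1  1.2 -2.2] tilt [ 0.001 -0.001] q6 -1.367 qd6 0.509
```

Request:
apply_moves(rows=[{"delta_pos": [0.004, 0, 0], "twist": [0.6, 0, 0], "fingers": 1}, {"delta_pos": [0.004, 0, 0], "twist": [0.6, 0, 0], "fingers": 1}])

```text
clock: 13.58
position: [0.5575, 0.124, 0.1037]
tcp_rot: [0.083, 0.702, -0.083, 0.703]
wrist_force: [1.4, -0.7, 0.6]
width: 0.0294
```

```bash
python3 -c "
from h import *
tq()"
```

```text
t 13.57 yaw 76.53 Mz 0.275 F [ 1.4 -0.7  0.6] eff6 -0.144 w 0.0294 dpos mm [-0.1  1.4 -2.6] tilt [ 0.001 -0.   ] q6 -1.238 qd6 0.509
```

```bash
cat >> h.py <<'E'
import json
def lg():
    tq();o,p,T=state();y=T.apply([0,1,0]);th=np.radians(126.1)-np.arctan2(y[1],y[0])
    L=json.load(open('log.json'));L.append([th,o['moment'][2],o['effort'][5],o['wrist_force'][2]]);json.dump(L,open('log.json','w'))
    print('th',round(th,3),'last mean4',np.round(np.mean([l[1] for l in L[-4:]]),3))
    a=np.array(L);best=[]
    for tc in np.arange(.2,4,.02):
        m=np.maximum(0,a[:,0]-tc)*.2+.28;best.append((((a[:,1]-m)**2).sum()/.045**2,tc))
    b=np.array(best);w=np.exp(-.5*(b[:,0]-b[:,0].min()));w/=w.sum();r=np.maximum(0,th-b[:,1])*.2
    print('tc best',round(b[b[:,0].argmin(),1],2),'rise mean',round((w*r).sum(),3),'sd',round(np.sqrt((w*r*r).sum()-(w*r).sum()**2),3))
E
python3 - <<'E'
import json,numpy as np
d=[(113.27,.231,-.216,.1),(109.59,.238,-.131,-.3),(105.91,.286,-.144,-.3),(102.24,.337,-.144,.5),(98.57,.28,-.145,0),(91.22,.264,-.144,-.7),(83.88,.367,-.144,.2),(76.53,.275,-.144,.6)]
json.dump([[np.radians(126.1-a),b,c,e] for a,b,c,e in d],open('log.json','w'))
from h import *
c=bot.camera("scene");save("s7",cv2.resize(c["image"][190:270,180:280],None,fx=7,fy=7,interpolation=cv2.INTER_CUBIC))
E
```

```text
(no output)
```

View pics/s7.png

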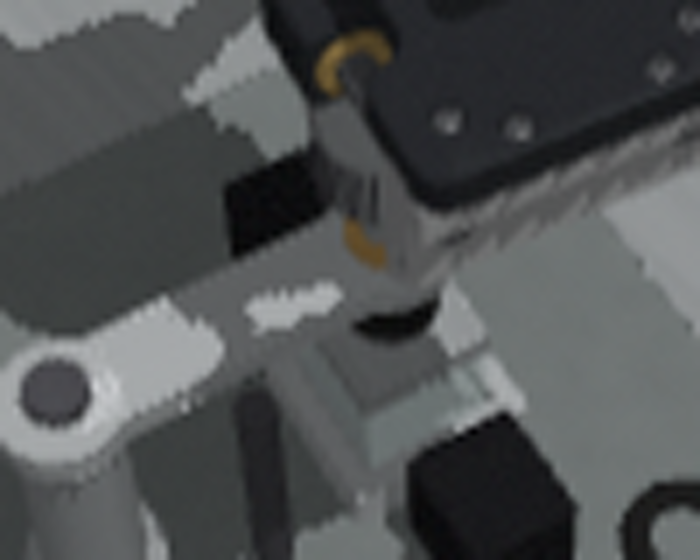

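```bash
python3 - <<'E'
from h import *
c=bot.camera("scene")
for z in [.058,.060,.062,.064,.066,.07]:
  P=[proj(c,(.5575+.012*np.cos(a),.1243+.012*np.sin(a),z)) for a in np.arange(0,6.28,.1)]
  P=np.array(P);print(z,'lowest row',P[:,1].max().round(1),'crop',((P[:,1].max()-190)*7).round(),'cols',P[:,0].min().round(1),P[:,0].max().round(1))
for dx,dy in [(-1,-1),(1,-1),(1,1),(-1,1)]:
  x=np.array([.987,-.158]);y=np.array([.158,.987]);q=np.array([.5575,.1243])+.018*(dx*x+dy*y)
  print((dx,dy),((proj(c,(*q,.058))-[180,190])*7).round())
E
```

```text
0.058 lowest row 239.3 crop 345.0 cols 229.2 243.2
0.06 lowest row 238.7 crop 341.0 cols 229.2 243.2
0.062 lowest row 238.1 crop 337.0 cols 229.1 243.2
0.064 lowest row 237.5 crop 332.0 cols 229.1 243.2
0.066 lowest row 236.9 crop 328.0 cols 229.0 243.2
0.07 lowest row 235.6 crop 319.0 cols 228.9 243.1
(-1, -1) [419. 219.]
(1, -1) [293. 283.]
(1, 1) [367. 391.]
(-1, 1) [495. 324.]
```

Request:
apply_moves(rows=[{"delta_pos": [0.004, 0, 0], "twist": [0.6, 0, 0], "fingers": 1}, {"delta_pos": [0.004, 0, 0], "twist": [0.6, 0, 0], "fingers": 1}])

```text
clock: 13.92
position: [0.5576, 0.1242, 0.1033]
tcp_rot: [0.126, 0.695, -0.126, 0.696]
wrist_force: [0.2, -0.9, -0.8]
width: 0.0296
```

```bash
python3 -c "
from h import *
lg()"
```

```text
t 13.93 yaw 69.43 Mz 0.265 F [ 0.2 -0.9 -0.8] eff6 -0.136 w 0.0296 dpos mm [ 0.   1.6 -3. ] tilt [ 0.001 -0.   ] q6 -1.114 qd6 0.497
th 0.989 last mean4 0.293
tc best 1.0 rise mean 0.002 sd 0.01
```

Request:
apply_moves(rows=[{"delta_pos": [0.004, 0, 0], "twist": [0.6, 0, 0], "fingers": 1}, {"delta_pos": [0.004, 0, 0], "twist": [0.6, 0, 0], "fingers": 1}])

```text
clock: 14.18
position: [0.5578, 0.1243, 0.103]
tcp_rot: [0.17, 0.686, -0.17, 0.687]
wrist_force: [0.5, -1.5, -0.0]
width: 0.0296
```

```bash
python3 -c "
from h import *
lg()"
```

```text
t 14.18 yaw 62.21 Mz 0.26 F [ 0.5 -1.5 -0. ] eff6 -0.137 w 0.0296 dpos mm [ 0.2  1.7 -3.3] tilt [ 0.002 -0.   ] q6 -0.988 qd6 0.501
th 1.115 last mean4 0.292
tc best 1.12 rise mean 0.001 sd 0.007
```

Request:
apply_moves(rows=[{"delta_pos": [0.004, 0, 0], "twist": [0.6, 0, 0], "fingers": 1}, {"delta_pos": [0.004, 0, 0], "twist": [0.6, 0, 0], "fingers": 1}])

```text
clock: 14.42
position: [0.5579, 0.1245, 0.1026]
tcp_rot: [0.213, 0.674, -0.213, 0.675]
wrist_force: [-0.3, -0.8, -0.6]
width: 0.0294
```

```bash
python3 -c "
from h import *
lg()"
```

```text
t 14.43 yaw 54.98 Mz 0.305 F [-0.3 -0.8 -0.6] eff6 -0.137 w 0.0294 dpos mm [ 0.3  1.9 -3.7] tilt [ 0.002 -0.   ] q6 -0.861 qd6 0.501
th 1.241 last mean4 0.276
tc best 1.12 rise mean 0.003 sd 0.011
```

Request:
apply_moves(rows=[{"delta_pos": [0.004, 0, 0], "twist": [0.6, 0, 0], "fingers": 1}, {"delta_pos": [0.004, 0, 0], "twist": [0.6, 0, 0], "fingers": 1}])

```text
clock: 14.68
position: [0.558, 0.1246, 0.1022]
tcp_rot: [0.255, 0.659, -0.254, 0.661]
wrist_force: [-0.7, 0.0, -0.2]
width: 0.0296
```

```bash
python3 -c "
from h import *
lg()"
```

```text
t 14.68 yaw 47.76 Mz 0.26 F [-0.7  0.  -0.2] eff6 -0.136 w 0.0296 dpos mm [ 0.4  2.  -4.1] tilt [ 0.003 -0.   ] q6 -0.735 qd6 0.501
th 1.367 last mean4 0.272
tc best 1.38 rise mean 0.002 sd 0.009
```

Request:
apply_moves(rows=[{"delta_pos": [0.004, 0, 0], "twist": [0.6, 0, 0], "fingers": 1}, {"delta_pos": [0.004, 0, 0], "twist": [0.6, 0, 0], "fingers": 1}])

```text
clock: 14.92
position: [0.5582, 0.1247, 0.1018]
tcp_rot: [0.296, 0.641, -0.295, 0.643]
wrist_force: [0.2, -0.6, -1.0]
width: 0.0294
```

```bash
python3 -c "
from h import *
lg()"
```

```text
t 14.93 yaw 40.54 Mz 0.32 F [ 0.2 -0.6 -1. ] eff6 -0.136 w 0.0294 dpos mm [ 0.6  2.1 -4.5] tilt [ 0.003 -0.   ] q6 -0.609 qd6 0.5
th 1.493 last mean4 0.286
tc best 1.36 rise mean 0.005 sd 0.015
```

Request:
apply_moves(rows=[{"delta_pos": [0.004, 0, 0], "twist": [0.6, 0, 0], "fingers": 1}, {"delta_pos": [0.004, 0, 0], "twist": [0.6, 0, 0], "fingers": 1}])

```text
clock: 15.18
position: [0.5584, 0.1248, 0.1015]
tcp_rot: [0.336, 0.621, -0.335, 0.624]
wrist_force: [0.7, -0.9, -0.1]
width: 0.0294
```

```bash
python3 -c "
from h import *
lg()"
```

```text
t 15.18 yaw 33.32 Mz 0.272 F [ 0.7 -0.9 -0.1] eff6 -0.136 w 0.0294 dpos mm [ 0.8  2.2 -4.8] tilt [ 0.004 -0.   ] q6 -0.482 qd6 0.5
th 1.619 last mean4 0.289
tc best 1.62 rise mean 0.003 sd 0.012
```

Request:
apply_moves(rows=[{"delta_pos": [0.004, 0, 0], "twist": [0.6, 0, 0], "fingers": 1}, {"delta_pos": [0.004, 0, 0], "twist": [0.6, 0, 0], "fingers": 1}])

```text
clock: 15.42
position: [0.5586, 0.1249, 0.1011]
tcp_rot: [0.375, 0.599, -0.373, 0.601]
wrist_force: [0.8, -1.2, -0.2]
width: 0.0289
```

```bash
python3 -c "
from h import *
lg()"
```

```text
t 15.43 yaw 26.1 Mz 0.263 F [ 0.8 -1.2 -0.2] eff6 -0.135 w 0.0289 dpos mm [ 1.   2.3 -5.2] tilt [ 0.004 -0.   ] q6 -0.356 qd6 0.499
th 1.745 last mean4 0.279
tc best 1.76 rise mean 0.002 sd 0.009
```

Request:
apply_moves(rows=[{"delta_pos": [0.004, 0, 0], "twist": [0.6, 0, 0], "fingers": 1}, {"delta_pos": [0.004, 0, 0], "twist": [0.6, 0, 0], "fingers": 1}])

```text
clock: 15.68
position: [0.5587, 0.1249, 0.1007]
tcp_rot: [0.412, 0.574, -0.41, 0.577]
wrist_force: [-0.0, -1.7, -1.4]
width: 0.0293
```

```bash
python3 -c "
from h import *
lg()"
```

```text
t 15.68 yaw 18.89 Mz 0.228 F [-0.  -1.7 -1.4] eff6 -0.135 w 0.0293 dpos mm [ 1.1  2.3 -5.6] tilt [ 0.005 -0.001] q6 -0.23 qd6 0.5
th 1.871 last mean4 0.27
tc best 1.88 rise mean 0.001 sd 0.006
```

```bash
python3 - <<'E'
from h import *
c,f=wray();a=cv2.resize(c["image"][170:330,180:330],None,fx=2.6,fy=2.6)
c=bot.camera("scene");b=cv2.resize(c["image"][200:260,200:260],None,fx=6.5,fy=6.5,interpolation=cv2.INTER_CUBIC)
h=min(a.shape[0],b.shape[0]);save("ws8",np.hstack([a[:h],b[:h]]))
E
```

```text
(no output)
```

View pics/ws8.png

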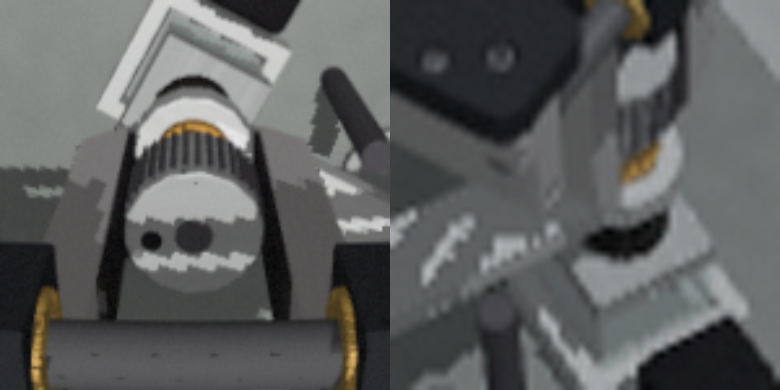

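Request:
apply_moves(rows=[{"delta_pos": [0.004, 0, 0], "twist": [0.6, 0, 0], "fingers": 1}, {"delta_pos": [0.004, 0, 0], "twist": [0.6, 0, 0], "fingers": 1}])

```text
clock: 16.02
position: [0.559, 0.125, 0.1003]
tcp_rot: [0.447, 0.547, -0.445, 0.551]
wrist_force: [0.9, -1.2, -0.8]
width: 0.0293
```

```bash
python3 -c "
from h import *
lg()"
```

```text
t 16.02 yaw 11.85 Mz 0.291 F [ 0.9 -1.2 -0.8] eff6 -0.13 w 0.0293 dpos mm [ 1.4  2.4 -6. ] tilt [ 0.006 -0.001] q6 -0.107 qd6 0.491
th 1.994 last mean4 0.263
tc best 1.94 rise mean 0.002 sd 0.009
```

Request:
apply_moves(rows=[{"delta_pos": [0.004, 0, 0], "twist": [0.6, 0, 0], "fingers": 1}, {"delta_pos": [0.004, 0, 0], "twist": [0.6, 0, 0], "fingers": 1}])

```text
clock: 16.27
position: [0.5591, 0.125, 0.0999]
tcp_rot: [0.48, 0.518, -0.478, 0.522]
wrist_force: [0.4, -0.5, -0.3]
width: 0.0293
```

```bash
python3 -c "
from h import *
lg()"
```

```text
t 16.27 yaw 4.71 Mz 0.282 F [ 0.4 -0.5 -0.3] eff6 -0.13 w 0.0293 dpos mm [ 1.5  2.4 -6.4] tilt [ 0.006 -0.001] q6 0.018 qd6 0.496
th 2.119 last mean4 0.266
tc best 2.12 rise mean 0.003 sd 0.011
```

Request:
apply_moves(rows=[{"delta_pos": [0.004, 0, 0], "twist": [0.6, 0, 0], "fingers": 1}, {"delta_pos": [0.004, 0, 0], "twist": [0.6, 0, 0], "fingers": 1}])

```text
clock: 16.52
position: [0.5593, 0.125, 0.0995]
tcp_rot: [0.512, 0.487, -0.509, 0.491]
wrist_force: [0.8, -1.2, -0.9]
width: 0.0293
```

```bash
python3 -c "
from h import *
lg()"
```

```text
t 16.52 yaw -2.43 Mz 0.236 F [ 0.8 -1.2 -0.9] eff6 -0.13 w 0.0293 dpos mm [ 1.7  2.4 -6.8] tilt [ 0.007 -0.001] q6 0.143 qd6 0.495
th 2.243 last mean4 0.259
tc best 2.26 rise mean 0.002 sd 0.007
```

Request:
apply_moves(rows=[{"delta_pos": [0.004, 0, 0], "twist": [0.6, 0, 0], "fingers": 1}, {"delta_pos": [0.004, 0, 0], "twist": [0.6, 0, 0], "fingers": 1}])

```text
clock: 16.77
position: [0.5595, 0.125, 0.0992]
tcp_rot: [0.542, 0.454, -0.538, 0.459]
wrist_force: [0.6, -1.7, 0.0]
width: 0.0299
```

```bash
python3 -c "
from h import *
lg()"
```

```text
t 16.77 yaw -9.57 Mz 0.247 F [ 0.6 -1.7  0. ] eff6 -0.128 w 0.0299 dpos mm [ 1.9  2.4 -7.1] tilt [ 0.007 -0.002] q6 0.268 qd6 0.494
th 2.368 last mean4 0.264
tc best 2.38 rise mean 0.002 sd 0.007
```

Request:
apply_moves(rows=[{"delta_pos": [0.003, -0.01, 0], "twist": [0.6, 0, -0.04], "fingers": 1}, {"delta_pos": [0.003, -0.01, 0], "twist": [0.6, 0, -0.04], "fingers": 1}])

```text
clock: 17.02
position: [0.5598, 0.1249, 0.099]
tcp_rot: [0.568, 0.422, -0.567, 0.423]
wrist_force: [0.9, -1.2, -0.7]
width: 0.0296
```

```bash
sed -i 's/\*.2+.28;/*.2+.272;/' h.py; python3 -c "
from h import *
lg()"
```

```text
t 17.02 yaw -16.7 Mz 0.314 F [ 0.9 -1.2 -0.7] eff6 -0.1 w 0.0296 dpos mm [ 2.2  2.3 -7.3] tilt [ 0.002 -0.001] q6 0.39 qd6 0.484
th 2.492 last mean4 0.269
tc best 2.36 rise mean 0.006 sd 0.016
```

Request:
apply_moves(rows=[{"delta_pos": [0.003, 0, 0], "twist": [0.6, 0, 0], "fingers": 1}, {"delta_pos": [0.003, 0, 0], "twist": [0.6, 0, 0], "fingers": 1}])

```text
clock: 17.27
position: [0.56, 0.1248, 0.0987]
tcp_rot: [0.593, 0.385, -0.592, 0.387]
wrist_force: [0.4, -0.7, 0.7]
width: 0.0298
```

```bash
python3 -c "
from h import *
lg()"
```

```text
t 17.27 yaw -23.83 Mz 0.347 F [ 0.4 -0.7  0.7] eff6 -0.097 w 0.0298 dpos mm [ 2.4  2.2 -7.6] tilt [ 0.002 -0.001] q6 0.515 qd6 0.494
th 2.617 last mean4 0.286
tc best 2.34 rise mean 0.028 sd 0.032
```

Request:
apply_moves(rows=[{"delta_pos": [0.003, 0, 0], "twist": [0.6, 0, 0], "fingers": 1}, {"delta_pos": [0.003, 0, 0], "twist": [0.6, 0, 0], "fingers": 1}])

```text
clock: 17.52
position: [0.5601, 0.1247, 0.0984]
tcp_rot: [0.616, 0.348, -0.615, 0.349]
wrist_force: [1.5, -0.6, 0.1]
width: 0.0295
```

```bash
python3 -c "
from h import *
lg()"
```

```text
t 17.52 yaw -30.95 Mz 0.357 F [ 1.5 -0.6  0.1] eff6 -0.077 w 0.0295 dpos mm [ 2.5  2.1 -7.9] tilt [ 0.003 -0.002] q6 0.64 qd6 0.495
th 2.741 last mean4 0.316
tc best 2.34 rise mean 0.068 sd 0.034
```

Request:
apply_moves(rows=[{"delta_pos": [0.003, 0, 0], "twist": [0.6, 0, 0], "fingers": 1}, {"delta_pos": [0.003, 0, 0], "twist": [0.6, 0, 0], "fingers": 1}])

```text
clock: 17.77
position: [0.5603, 0.1245, 0.0982]
tcp_rot: [0.636, 0.308, -0.635, 0.311]
wrist_force: [0.2, -0.6, 0.4]
width: 0.0297
```

```bash
python3 - <<'E'
from h import *
lg()
c,f=wray();a=cv2.resize(c["image"][170:330,180:330],None,fx=2.6,fy=2.6)
c=bot.camera("scene");b=cv2.resize(c["image"][200:260,200:260],None,fx=6.5,fy=6.5,interpolation=cv2.INTER_CUBIC)
h=min(a.shape[0],b.shape[0]);save("ws9",np.hstack([a[:h],b[:h]]))
E
```

```text
t 17.77 yaw -38.06 Mz 0.391 F [ 0.2 -0.6  0.4] eff6 -0.056 w 0.0297 dpos mm [ 2.7  1.9 -8.1] tilt [ 0.003 -0.002] q6 0.765 qd6 0.493
th 2.865 last mean4 0.352
tc best 2.32 rise mean 0.107 sd 0.021
```

View pics/ws9.png

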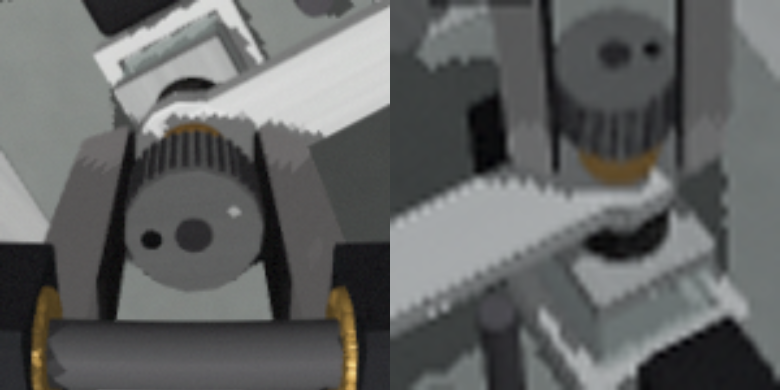

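Request:
apply_moves(rows=[{"delta_pos": [0.003, 0, 0], "twist": [0.6, 0, 0], "fingers": 1}])

```text
clock: 18.0
position: [0.5604, 0.1245, 0.0981]
tcp_rot: [0.645, 0.289, -0.644, 0.292]
wrist_force: [0.3, -1.2, 0.2]
width: 0.0291
```

```bash
python3 -c "
from h import *
lg()"
```

```text
t 18.0 yaw -41.5 Mz 0.366 F [ 0.3 -1.2  0.2] eff6 -0.122 w 0.0291 dpos mm [ 2.8  1.9 -8.2] tilt [ 0.003 -0.002] q6 0.825 qd6 0.493
th 2.925 last mean4 0.365
tc best 2.34 rise mean 0.115 sd 0.019
```

Request:
apply_moves(rows=[{"delta_pos": [0.003, 0, 0], "twist": [0.6, 0, 0], "fingers": 1}])

```text
clock: 18.12
position: [0.5605, 0.1244, 0.098]
tcp_rot: [0.654, 0.269, -0.653, 0.272]
wrist_force: [0.6, -0.9, -0.3]
width: 0.0295
```

```bash
python3 -c "
from h import *
lg()"
```

```text
t 18.12 yaw -45.04 Mz 0.378 F [ 0.6 -0.9 -0.3] eff6 -0.033 w 0.0295 dpos mm [ 2.9  1.8 -8.3] tilt [ 0.003 -0.003] q6 0.887 qd6 0.487
th 2.987 last mean4 0.373
tc best 2.36 rise mean 0.125 sd 0.017
```

Request:
apply_moves(rows=[{"delta_pos": [0.003, 0, 0], "twist": [0.6, 0, 0], "fingers": 1}])

```text
clock: 18.25
position: [0.5605, 0.1243, 0.0978]
tcp_rot: [0.662, 0.249, -0.661, 0.252]
wrist_force: [-0.5, -1.8, 0.2]
width: 0.0295
```

```bash
python3 -c "
from h import *
lg()"
```

```text
t 18.25 yaw -48.58 Mz 0.397 F [-0.5 -1.8  0.2] eff6 -0.023 w 0.0295 dpos mm [ 2.9  1.7 -8.5] tilt [ 0.004 -0.003] q6 0.949 qd6 0.489
th 3.049 last mean4 0.383
tc best 2.36 rise mean 0.136 sd 0.016
```

Request:
apply_moves(rows=[{"delta_pos": [0.002, 0, 0], "twist": [0.4, 0, 0], "fingers": 1}])

```text
clock: 18.38
position: [0.5605, 0.1243, 0.0978]
tcp_rot: [0.667, 0.235, -0.665, 0.238]
wrist_force: [1.6, -0.7, -0.4]
width: 0.0293
```

```bash
python3 - <<'E'
from h import *
lg()
a=np.array(json.load(open('log.json')))
from scipy.optimize import curve_fit
f=lambda t,tc,b:b+.2*np.maximum(0,t-tc)
for k in (1,):
    p,c=curve_fit(f,a[:,0],a[:,1],[2.4,.27]);print(p,np.sqrt(np.diag(c)),'rise',.2*(a[-1,0]-p[0]),'resid',np.std(a[:,1]-f(a[:,0],*p)))
E
```

```text
t 18.38 yaw -50.88 Mz 0.342 F [ 1.6 -0.7 -0.4] eff6 0.152 w 0.0293 dpos mm [ 2.9  1.7 -8.5] tilt [ 0.004 -0.003] q6 0.989 qd6 0.32
th 3.089 last mean4 0.371
tc best 2.4 rise mean 0.136 sd 0.016
[2.41393875 0.2752244 ] [0.07310556 0.00781531] rise 0.1349778755966943 resid 0.03367976581299928
```

Request:
apply_moves(rows=[{"delta_pos": [0, 0, 0], "twist": [0, 0, 0], "fingers": -1}, {"delta_pos": [0, 0, 0], "twist": [0, 0, 0], "fingers": -1}, {"delta_pos": [0, 0, 0], "twist": [0, 0, 0], "fingers": -1}, {"delta_pos": [-0.2, 0, 0], "twist": [0, 0, 0], "fingers": -1}, {"delta_pos": [-0.5, 0, 0], "twist": [0, 0, 0], "fingers": -1}])

```text
clock: 19.0
position: [0.5579, 0.125, 0.1392]
tcp_rot: [-0.665, -0.238, 0.667, -0.238]
wrist_force: [-0.1, 0.9, 0.5]
width: 0.076
```

Request:
apply_moves(rows=[{"delta_pos": [-0.8, 0, 0], "twist": [0, 0, 0], "fingers": -1}, {"delta_pos": [-0.8, 0, 0], "twist": [0, 0, 0], "fingers": -1}, {"delta_pos": [0, 0, 0], "twist": [0, 0, 0], "fingers": -1}])

```text
clock: 19.38
position: [0.5596, 0.1255, 0.2428]
tcp_rot: [0.667, 0.238, -0.665, 0.239]
wrist_force: [0.7, 0.3, -0.5]
width: 0.0941
```

```bash
python3 - <<'E'
from h import *
tq()
c,f=wray("w10");print(bot.look_for("knob","wrist"))
c=bot.camera("scene");save("s10",cv2.resize(c["image"][150:330,130:330],None,fx=3.3,fy=3.3,interpolation=cv2.INTER_CUBIC))
c=bot.camera("top");save("t10",c["image"])
E
```

```text
t 19.38 yaw -50.62 Mz -0.026 F [ 0.7  0.3 -0.5] eff6 0.002 w 0.0941 dpos mm [  2.    2.9 136.5] tilt [ 0.004 -0.001] q6 0.984 qd6 -0.002
[{'rect': [281.8, 163.6, 87.1, 81.0], 'p': 0.6}]
```

View pics/s10.png

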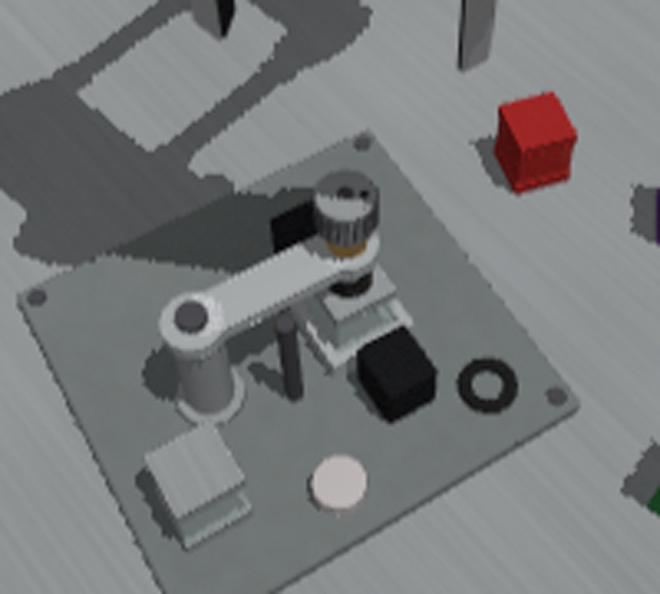

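View pics/w10.png

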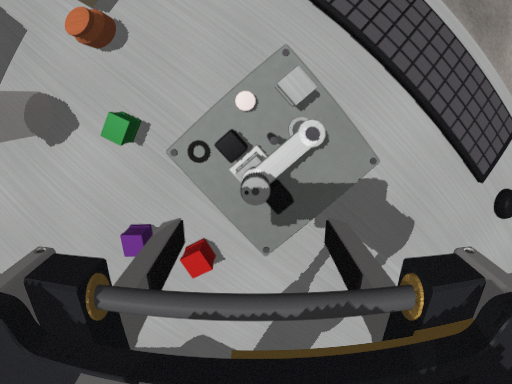

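```bash
python3 - <<'E'
from h import *
c,f=wray();print('knob wrist',f(256,187,.131))
s=bot.camera("scene");print('knob scene',px2z(s,130+346/3.3,150+190/3.3,.131))
print(bot.sign_off())
E
```

```text
knob wrist [0.55974195 0.12462251 0.131     ]
knob scene [0.55697511 0.123079   0.131     ]
the job is handed in; nothing more can be done
None
```

The strap is on its stop over the cell, the thumbscrew is tightened, the gripper is clear, and I handed the job in at about 19.6 s of the 72 s.

- **Strap:** I pushed it with the half-open fingers until it met the stop, where the side force rose from about 2 N to 8–9 N. After release the knob measured (0.560, 0.125) from the wrist camera and (0.557, 0.123) from the scene camera. The pocket is at about (0.557, 0.1245), so both agree to about 3 mm.
- **Screw:** I turned it 3.09 rad in one grasp. The free-running torque was about 0.275 N m, and the foot met the cell at about 2.41 rad.
- **Final torque:** The fitted rise is about 0.135 ± 0.015 N m, which is roughly 45 N on the cell, inside the 0.12–0.15 target. The joint effort signal suggested slightly less, about 0.12.
- **Final pictures:** The foot sits on the cell, the cell is in its pocket, and the fingers touch nothing. The spare cell, ring and cap look unmoved. I saved a final top view but did not look at it, so the other bystanders were not checked one by one.
- **Checks that were weak:**
  - **Torque noise:** Single readings scattered by about 0.035–0.045 N m, so the torque figure comes from the fit; the last single reading was 0.342 N m, below the fit.
  - **Foot gap:** I could not measure it reliably from the pictures, because the scene camera projection was off by a few millimetres there.

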